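Weigh a sample canister, load it in the shaker and set the speed lever

ROBOT

A 6-joint arm with a two-finger parallel gripper is mounted at the origin on the work surface. World frame = base frame: x ahead of the robot, y to its left, z up, the work surface at z = 0. Lengths are in m, angles in degrees, forces in N, time in s.
With the tool pointing down it reaches from about 0.25 to 0.725 m from the base axis. Payload 9.7 kg.
Tool frame: the origin (TCP) lies between the finger pads; the fingertips stand ahead of it and the grasp point (between the pads) lies 2 mm behind it (env.tcp_to_tips is the z of the fingertips in the tool frame, in m); z points along the fingers, y is the line along which they close (so a half turn about z gives the same grasp; the last joint's range is limited). The gripper opens to 85 mm and grips with 20 to 120 N. Pads are 22 mm wide; open, the fingers measure 114 mm over their backs; the gripper's body (76 mm by 85 mm) begins 54 mm behind the grasp point. The pads swing forward as they close: fully open they stand 13 mm farther back than shut.
Start: joints at [-71.562, 4.979, 10.078, 95.1, 0, 90], TCP at [0.174, -0.522, 0.248] pointing down, gripper open.
Joint ranges: [-179.16, 179.16], [-48.56, 103.87], [-65.8, 70.77], [-126.05, 130.52], [-82.76, 87.17], [-180, 180]. Speed limits (degrees/s): [127.2, 127.2, 147.25, 180, 180, 180].

INTERFACE

Orientations are given as [roll, pitch, yaw] about the fixed x, y, z axes, in that order (R = Rz(yaw) Ry(pitch) Rx(roll)).
In Python, from plant import env gives the robot as it stands.
- The arm moves only by the tool jog_arm, never from a script. Its argument "increments" is a list of rows, each an object with "dr": the turn, a rotation vector about the tool's x, y, z in units of 180 degrees (1.0 is 180 degrees), a list of three; "xyz": the shift along the tool's x, y, z in units of 0.5 m (1.0 is 0.5 m), a list of three; "jaw": the opening, from 0 (shut) to 1 (fully open). A call has 1 to 12 rows; each row is the pose to reach, as a shift and turn from the pose commanded when the call began, along the tool's axes at that moment, turning the shorter way round; what a row does not reach only later rows make up. A row lasts 1/12 s, in which the tool goes at most 41.7 mm and 7.16 degrees, less where a joint would pass 70% of its speed; a pose out of reach is approached as far as the arm can. A call with a number of a shift or a turn outside -1 to 1 is refused whole. A call with a gripper value outside its range is refused whole. The fingers move at their own pace and stop on an object; "newtons" is the grip in N (left out, the last holds). Time passes only in rows, so rows that repeat a pose let the fingers close. It gives the time, the measured TCP pose, the force, the opening and the grip force at its end, in the units of the state.
- env.read_state(): the state, without advancing time (a new reading comes with each control period).
- env.capture(name): name is "scene" or "top"; returns (picture, depth): 384x512x3 uint8, red, green, blue; 384x512 float32, m along the optical axis (not along the pixel's ray), 0 where there is no reading.
- env.get_calibration(name): a dict with "fx", "fy", "cx", "cy" (pixels), "R" (3x3) and "t" (3): a world point X has camera coordinates R X + t. Camera axes: x right, y down, z forward; pixel columns grow to the right and rows downward; lengths in m; the calibration is good to about 2 mm. A picture is of the moment at which its call begins. get_calibration takes no time and is no camera call.
- env.finish_job(): hands the job in; it is judged then, once.
Trained networks look in the newest picture that a camera, given by its name, has taken for a name from the list of things; names that differ only in an ending like _2 or _b are one class to them, and where a whole thing is asked for, a point or a joint stands for the part that bears it (a point fixed in the world has none). Each returns a list of dicts, best first, with "conf" (0 to 1); they miss things now and then, are a little off and sometimes report something else, mostly with a low value. They report only what shows in the picture. A call takes as long as a camera call.
- env.regions_of(camera, thing): "region" (384x512 bool, what is visible of it) and "box" ([left, top, right, bottom] in pixels, round what is visible of it).
The state is a dict: "time": time; "joint_pos": joint angles; "qvel": joint speeds; "effort": joint torques, N m; "tcp_pos": TCP position; "ee_rot": TCP orientation; "contact_force": force on the tool from outside, world axes, zero at the start; "wrist_torque": the same for the moment, N m; "finger_gap": opening from 0.0 (shut) to 1.0 (fully open); "grip_force": force on a finger pad.
Only numpy, scipy, OpenCV 4.12 (cv2) and the standard library are available. Lean on these libraries where they do the work, as an engineer would, in place of code of your own. Each camera call takes 0.05 s, during which the arm holds its last target. There are 200 camera calls.

TASK

Take the rectangular sample canister out of its stand and stand it on the middle of the white balance's pan, letting go so that it can be weighed for a second; then take it again by its other pair of sides and lower it fully home into the holder on the shaker, without dropping it. After that swing the shaker's speed lever until it lines up with the small steel setpoint tab on its scale, let go, and leave the tab and the other things on the bench where they are.

Things in the scene. Friction and masses are not known exactly. Their poses are not given: they have to be found in the camera images.
- canister: Sample canister: loose upright rectangular white plastic box, flush white lid, 56 (its x) x 38 (its y) x 85 mm high, 0.2 to 0.45 kg, smooth flat sides. Origin at the centre of its underside, z up. It starts in the stand, whose walls cover both its x faces up to the lid, so there only its y faces (38 mm apart) can be gripped.
- stand_floor (a point): Centre of the floor, 8 mm above the bench, of the fixed steel stand (110 (x) x 90 (y) mm) in which the canister starts. Two dark steel walls, 5 mm thick, 60 mm wide in y, stand centred at x = +-34.5 mm and rise 87 mm above this floor; the y sides are open. The stand may be left or right of the balance.
- pan (a point): Centre of the top face of the weighing pan of the fixed white balance: a flat square steel plate 140 x 140 mm, 73 mm above the bench; nothing rises above it. The balance body is 200 x 170 mm. x points away from the display. The pan does not give.
- holder (a point): Centre of the holder's floor on the shaker, 78 mm above the bench. Two dark steel cheeks (5 mm thick, 64 mm long in x, 87 mm high) leave a 48 mm gap across y; lips 10 mm high leave 64 mm in x. The canister fits only with its x along this x (either way round); the cheeks then cover its y faces up to the lid, so only its x faces (56 mm apart) can be gripped as it goes in.
- shaker: The fixed white shaker, a box 240 (x) x 360 (y) x 70 mm high; origin at the centre of its underside. Holder centre at x = 0, y = +85 mm; lever hinge axis at x = +60, y = -60 mm in its frame.
- lever_hinge (a point): Point on the upright hinge axis of the speed lever, on the shaker's deck, 90 mm above the bench.
- lever_knob (a point): Centre of the top of the lever's knob: an upright black cylinder 24 mm in diameter, 45 mm high, top 135 mm above the bench (deck at 70 mm), centred 95 mm from the hinge axis, at the end of a flat level steel arm whose top is 92 mm above the bench. x points along the lever, away from the hinge.
- speed_lever (a joint): Angle of the speed lever in rad, 0 to 1.45, growing clockwise seen from above. It swings level about an upright axis, has no spring and stays where it is left; about 2 to 3 N at the knob moves it.
- tab_mark (a point): Centre of the top of the setpoint tab, a dark steel block 26 x 14 x 12 mm (long side radial) clipped on the deck at the rim of the lever's ticked scale, 131 mm from the hinge axis, top 82 mm above the bench. x points radially away from the hinge. The lever's thin pointer (ends 121 mm from the axis) passes over its inner end without touching.
- index_tab (a joint): Angle of the setpoint tab about the same axis, same zero and sense as the speed lever: the lever lines up with the tab when the two values are equal. Clipped tight; do not shift it.
- amber_bottle: Bystander: amber glass bottle with black cap, 68 diameter, 170 high mm. Origin at its underside; leave it alone.
- small_jar: Bystander: small white jar, 54 diameter, 70 high mm. Origin at its underside; leave it alone.
- beaker: Bystander: glass beaker, 66 diameter, 85 high mm. Origin at its underside; leave it alone.
- white_bottle: Bystander: plain white plastic bottle, 60 diameter, 140 high mm. Origin at its underside; leave it alone.
- dish: Bystander: white ceramic dish, 90 diameter, 30 high mm. Origin at its underside; leave it alone.
- carton: Bystander: small cardboard carton, 60 x 90 x 50 mm. Origin at its underside; leave it alone.

How it is judged:
By the outcome, as a careful person would: the job done as asked, in the order asked, and still so for the second after the job is handed in, with the robot touching nothing.
It also fails if it takes over 72 s, if anything falls off the work surface, if the arm or the gripper's body presses on something with over 40 N, if the wrist force passes 120 N, or if a joint passes its speed limit or range.

## Working session

There is one attempt and no reset: what is moved stays moved. The work goes in short steps, Python scripts to look and compute and a tool call to move; the robot and the scene stay as the last step left them, time stands still between calls to the robot, and variables do not carry over. Pictures are saved under pics/ and viewed, at most 10 in all, crops included, and the job is handed in when it is done.

Besides the shell and the picture viewer there is one more tool, called after "Emit:" by a JSON object that holds its "api" and its "payload", one argument or row to a line. jog_arm: Moves the arm, as the interface text tells. Its arguments: {"type":"object","properties":{"increments":{"type":"array"},"newtons":{"type":"number"}},"required":["increments"]}

```bash
ls; mkdir -p pics
cat > h.py <<'E'
import numpy as np, cv2
from plant import env
def cloud(name,depth):
    c=env.get_calibration(name); v,u=np.mgrid[0:384,0:512]
    P=np.stack([(u-c['cx'])/c['fx']*depth,(v-c['cy'])/c['fy']*depth,depth],-1)
    W=(P-np.array(c['t']))@np.array(c['R'])
    W[depth<=0]=np.nan
    return W
E
python3 - <<'E'
from h import *
for n in ['scene','top']:
    p,d=env.capture(n); cv2.imwrite(f'pics/{n}0.png',p[:,:,::-1]); np.savez(f'{n}0.npz',p=p,d=d)
    W=cloud(n,d)
    for t in ['canister','shaker','speed_lever','index_tab','amber_bottle','small_jar','beaker','white_bottle','dish','carton']:
        for r in env.regions_of(n,t)[:2]:
            Q=W[r['region']]; 
            print(n,t,round(r['conf'],2),r['box'],np.nanmedian(Q,0).round(3) if len(Q) else '',np.nanpercentile(Q[:,2],97).round(3) if len(Q) else '')
print(env.read_state(),env.tcp_to_tips)
E
```

```text
pics
scene canister 0.89 [283.3, 221.5, 307.4, 259.6] [0.544 0.12  0.093] 0.095
scene speed_lever 0.65 [185.1, 124.9, 204.1, 159.4] [ 0.503 -0.357  0.096] 0.137
scene index_tab 0.59 [219.2, 132.1, 228.5, 141.6] [ 0.4   -0.337  0.081] 0.085
scene index_tab 0.55 [163.4, 124.7, 299.9, 222.8] [ 0.492 -0.179  0.072] 0.15
scene amber_bottle 0.61 [178.8, 206.5, 212.0, 274.2] [ 0.733 -0.011  0.108] 0.172
scene amber_bottle 0.35 [283.9, 220.7, 308.1, 256.7] [0.546 0.121 0.093] 0.095
scene small_jar 0.59 [384.3, 217.8, 408.5, 254.6] [0.357 0.258 0.047] 0.072
scene beaker 0.65 [215.2, 264.2, 245.9, 315.6] [0.735 0.108 0.057] 0.086
scene white_bottle 0.63 [257.2, 294.6, 288.5, 355.5] [0.749 0.239 0.09 ] 0.141
scene dish 0.58 [149.4, 212.5, 187.7, 236.5] [ 0.716 -0.184  0.018] 0.032
scene carton 0.78 [120.3, 184.6, 165.0, 215.0] [ 0.727 -0.281  0.048] 0.053
top canister 0.76 [193.5, 173.9, 208.1, 191.0] [0.546 0.104 0.093] 0.098
top shaker 0.91 [251.9, 175.0, 364.5, 252.8] [ 0.454 -0.239  0.072] 0.106
top speed_lever 0.75 [324.4, 189.1, 364.3, 207.1] [ 0.506 -0.344  0.095] 0.137
top index_tab 0.3
[... 646 characters left out ...]
.05 ] 0.055
{'time': 1.1, 'joint_pos': array([-7.15621444e+01,  4.97986948e+00,  1.00806540e+01,  9.50982387e+01,
       -1.42637069e-04,  8.99995425e+01]), 'qvel': array([-0.07890887, -0.09717224,  0.09555923,  0.02204193, -0.00920202,
       -0.06709935]), 'effort': array([ 8.35755623e-05, -5.20118451e+01,  4.64858186e+01,  1.89734288e-03,
       -7.76613615e-05, -1.95327044e-05]), 'tcp_pos': array([ 0.17395785, -0.52178741,  0.24829671]), 'ee_rot': array([1.79997454e+02, 1.42657398e-04, 1.84383131e+01]), 'contact_force': array([-0.5407615 , -0.04256299, -0.42754786]), 'wrist_torque': array([-0.01973979,  0.03774942,  0.01334773]), 'grip_force': 0.0, 'finger_gap': 1.0033728716377006} 0.017
```

Run:
```python
from h import *
a=cv2.imread('pics/top0.png')[100:290,110:400]; cv2.imwrite('pics/topc.png',cv2.resize(a,None,fx=2.7,fy=2.7,interpolation=cv2.INTER_CUBIC))
a=cv2.imread('pics/scene0.png')[100:330,110:430]; cv2.imwrite('pics/scenec.png',cv2.resize(a,None,fx=2.5,fy=2.5,interpolation=cv2.INTER_CUBIC))
for n in ['top','scene']:
    z=np.load(n+'0.npz'); W=cloud(n,z['d'])
    def rect(zlo,zhi,x,y,tag):
        m=(W[...,2]>zlo)&(W[...,2]<zhi)&(W[...,0]>x[0])&(W[...,0]<x[1])&(W[...,1]>y[0])&(W[...,1]<y[1])
        P=W[m]
        if len(P)<4: print(n,tag,len(P));return
        print(n,tag,len(P),cv2.minAreaRect(P[:,:2].astype(np.float32)*1000),P.mean(0).round(4),np.median(P[:,2]).round(4))
    rect(.086,.105,(.46,.64),(.03,.2),'canister+walls')
    rect(.062,.084,(.25,.5),(-.05,.25),'pan?')
    rect(.062,.078,(.25,.65),(-.5,.0),'shakerdeck')
    rect(.155,.175,(.25,.65),(-.5,.0),'cheeks')
    rect(.125,.142,(.3,.65),(-.5,-.2),'knob')
    rect(.087,.100,(.3,.65),(-.5,-.26),'arm')
    rect(.078,.086,(.3,.65),(-.5,-.26),'tab')
```

```text
top canister+walls 300 ((547.0256958007812, 107.85640716552734), (74.91973114013672, 57.14311981201172), 7.330270767211914) [0.5483 0.1074 0.0941] 0.0942
top pan? 91 ((340.6912536621094, 238.9869384765625), (43.32180404663086, 21.88249397277832), 0.694477379322052) [0.3411 0.2403 0.0702] 0.0708
top shakerdeck 6597 ((458.34027099609375, -248.9022674560547), (240.13377380371094, 372.2093811035156), 3.5972251892089844) [ 0.4536 -0.2514  0.0712] 0.071
top cheeks 97 ((452.2552185058594, -157.68460083007812), (61.935218811035156, 58.37004852294922), 4.688234329223633) [ 0.4508 -0.1584  0.1646] 0.1652
top knob 53 ((490.79205322265625, -387.349609375), (20.73491859436035, 21.866485595703125), 87.36389923095703) [ 0.4905 -0.3868  0.1343] 0.135
top arm 199 ((487.75860595703125, -330.52557373046875), (122.37862396240234, 108.43141174316406), 45.702083587646484) [ 0.5101 -0.3271  0.0937] 0.0936
top tab 89 ((475.49786376953125, -347.9249267578125), (164.2488555908203, 101.4039077758789), 21.854843139648438) [ 0.4756 -0.3132  0.0825] 0.0824
scene canister+walls 547 ((547.066650390625, 108.13014221
[... 293 characters left out ...]
6903686523438), (242.1007843017578, 373.3552551269531), 3.5440673828125) [ 0.4826 -0.2288  0.0712] 0.0714
scene cheeks 173 ((450.3841247558594, -157.12686157226562), (66.02259063720703, 61.127933502197266), 3.7292137145996094) [ 0.453  -0.1558  0.1622] 0.1629
scene knob 45 ((492.1297302246094, -386.34228515625), (20.929956436157227, 20.02035903930664), 72.51087188720703) [ 0.4935 -0.384   0.133 ] 0.1339
scene arm 162 ((512.05908203125, -336.0484924316406), (110.8856201171875, 30.782930374145508), 75.63782501220703) [ 0.5133 -0.3242  0.0941] 0.0939
scene tab 88 ((460.499755859375, -311.0438232421875), (166.5477752685547, 41.71832275390625), 12.893436431884766) [ 0.4841 -0.3052  0.0827] 0.0831
```

View pics/topc.png

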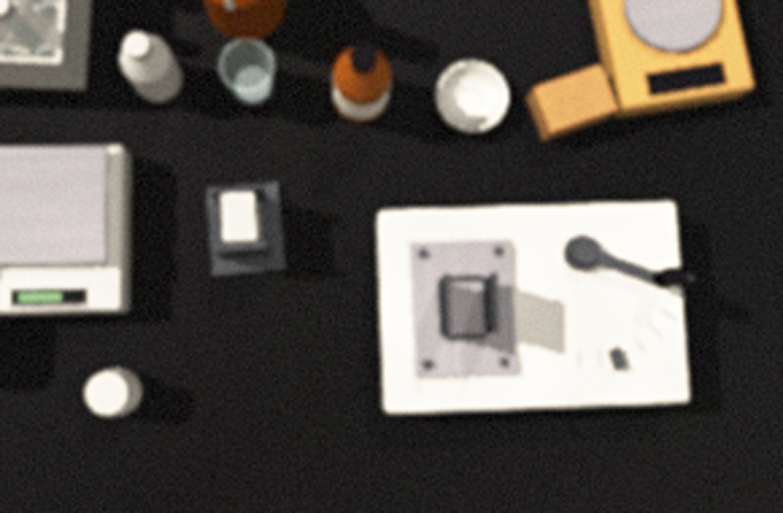

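View pics/scenec.png

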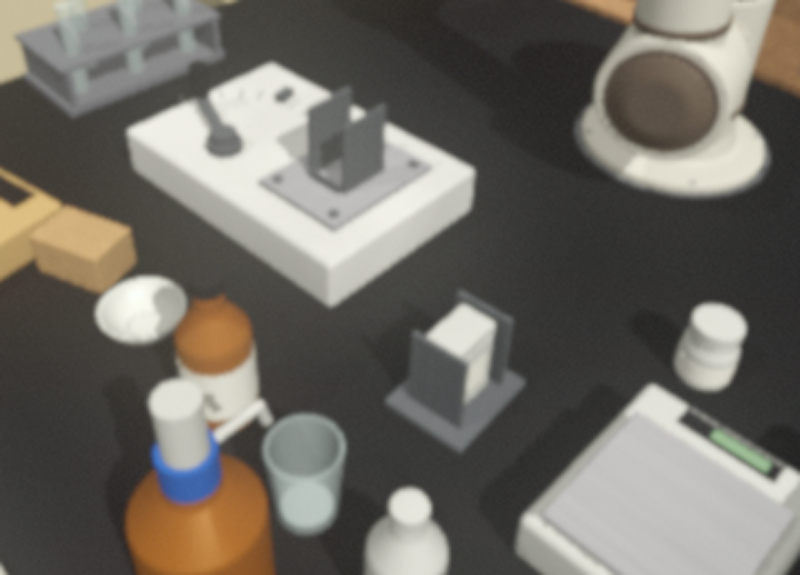

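The top view shows the stand (crop 245,228), the white balance at left (display at 50,297), the holder on the shaker (467,307), the lever hub (583,250) with its knob (672,278), and the tab (618,358). Next I measure the pan and refine the shaker.

```bash
cat >> h.py <<'E'
from scipy.spatial.transform import Rotation as Rn
def go(pos,yaw,cur=None):
    s=env.read_state(); p=np.array(s['tcp_pos']); R=Rn.from_euler('xyz',s['ee_rot'],degrees=True)
    T=Rn.from_euler('xyz',[180,0,yaw],degrees=True)
    d=R.inv().apply(np.array(pos)-p)/0.5; r=(R.inv()*T).as_rotvec(degrees=True)/180
    rows=max(np.linalg.norm(d)*500/41.7,np.linalg.norm(r)*180/7.16)
    print('xyz',d.round(4),'dr',r.round(4),'rows',round(rows,1))
E
python3 - <<'E'
from h import *
for n in ['top','scene']:
    z=np.load(n+'0.npz'); W=cloud(n,z['d'])
    def box(zlo,zhi,x,y):
        m=(W[...,2]>zlo)&(W[...,2]<zhi)&(W[...,0]>x[0])&(W[...,0]<x[1])&(W[...,1]>y[0])&(W[...,1]<y[1])
        return m
    # pan: flat at .073
    m=box(.069,.077,(.35,.75),(.24,.62)); m=cv2.morphologyEx(m.astype(np.uint8),cv2.MORPH_OPEN,np.ones((3,3)))>0
    v,u=np.nonzero(m); P=W[m]; print(n,'pan',m.sum(),u.min(),u.max(),v.min(),v.max(),cv2.minAreaRect(P[:,:2].astype(np.float32)*1000),np.median(P[:,2]))
    print(np.histogram(W[box(.05,.1,(.35,.75),(.24,.62))][:,2],bins=12))
    # shaker deck eroded rect
    m=box(.062,.078,(.25,.65),(-.48,.0)); m=cv2.morphologyEx(m.astype(np.uint8),cv2.MORPH_OPEN,np.ones((3,3)))>0
    print('deck',cv2.minAreaRect(W[m][:,:2].astype(np.float32)*1000))
    for t in ['lever_knob','lever_hinge','tab_mark','holder','pan','index_tab']:
        for r in env.regions_of(n,t)[:2]:
            Q=W[r['region']]; print(t,round(r['conf'],2),np.round(r['box']),np.nanmedian(Q,0).round(4))
    # hub: level .086-.1 near (.52,-.30)
    m=box(.084,.1,(.49,.55),(-.33,-.27)); P=W[m]; print('hub',m.sum(),P.min(0).round(3),P.max(0).round(3),cv2.minEnclosingCircle(P[:,:2].astype(np.float32)*1000))
    m=box(.0765,.09,(.36,.44),(-.38,-.29)); P=W[m]; print('tab',m.sum(),P.mean(0).round(4),cv2.minAreaRect(P[:,:2].astype(np.float32)*1000))
E
```

```text
top pan 1451 105 152 154 242 ((488.0623779296875, 328.4422302246094), (284.9734802246094, 142.47442626953125), 5.464072227478027) 0.0737401737032701
(array([ 441,  835,  251,  103,  290, 1246,  669,  113,   89,   92,  105,
         99]), array([0.05002255, 0.05418641, 0.05835027, 0.06251413, 0.06667799,
       0.07084185, 0.07500571, 0.07916957, 0.08333343, 0.08749729,
       0.09166115, 0.09582501, 0.09998888]))
deck ((457.88421630859375, -243.0069122314453), (239.91175842285156, 360.4224548339844), 3.6135406494140625)
lever_knob 0.82 [323. 189. 362. 212.] [ 0.5066 -0.339   0.0952]
lever_hinge 0.65 [247. 174. 365. 253.] [ 0.454  -0.239   0.0718]
tab_mark 0.47 [336. 229. 342. 237.] [ 0.397  -0.3406  0.0834]
holder 0.93 [251. 172. 367. 253.] [ 0.4541 -0.2405  0.0718]
holder 0.58 [141. 238. 162. 253.] [0.3431 0.246  0.0694]
pan 0.61 [102. 152. 160. 216.] [0.5303 0.3252 0.0712]
pan 0.45 [190. 168. 214. 204.] [0.5281 0.0912 0.0097]
index_tab 0.38 [193. 116. 211. 138.] [0.7444 0.108  0.0483]
hub 133 [ 0.5   -0.33   0.084] [ 0.539 -0.277  0.099] ((517.4421997070312, -304.2370910644531), 27
[... 718 characters left out ...]
.3512  0.0959]
lever_knob 0.55 [161. 125. 300. 220.] [ 0.492  -0.179   0.0716]
lever_hinge 0.94 [163. 124. 300. 222.] [ 0.4918 -0.1789  0.0716]
tab_mark 0.6 [222. 134. 228. 140.] [ 0.3985 -0.3367  0.0822]
holder 0.84 [162. 123. 299. 223.] [ 0.4919 -0.1796  0.0715]
holder 0.5 [149. 209. 186. 237.] [ 0.7164 -0.1838  0.0184]
index_tab 0.59 [219. 132. 228. 142.] [ 0.3996 -0.3368  0.0814]
index_tab 0.55 [163. 125. 300. 223.] [ 0.4916 -0.179   0.0716]
hub 114 [ 0.504 -0.33   0.084] [ 0.54  -0.277  0.099] ((516.4427490234375, -302.3509216308594), 27.58428955078125)
tab 32 [ 0.3981 -0.3383  0.0821] ((396.49395751953125, -339.5011291503906), (29.15475082397461, 14.38477897644043), 14.748211860656738)
```

Run:
```python
from h import *
go([.547,.108,.20],7); go([.547,.108,.20],187)
for n in ['top','scene']:
    z=np.load(n+'0.npz'); W=cloud(n,z['d'])
    m=(W[...,2]>.0695)&(W[...,2]<.077)&(W[...,0]>.4)&(W[...,1]>.24)&(W[...,1]<.5)
    k,l,st,c=cv2.connectedComponentsWithStats(m.astype(np.uint8),connectivity=4); i=1+np.argmax(st[1:,4])
    mm=cv2.morphologyEx((l==i).astype(np.uint8),cv2.MORPH_OPEN,np.ones((3,3)))>0
    P=W[mm]; print(n,st[i],cv2.minAreaRect(P[:,:2].astype(np.float32)*1000),P.mean(0))
    m=(W[...,2]>.088)&(W[...,2]<.1)&(abs(W[...,0]-.547)<.06)&(abs(W[...,1]-.108)<.05)
    p=z['p'].astype(int).sum(-1); b=m&(p>450); P=W[b]; print('lid',b.sum(),cv2.minAreaRect(P[:,:2].astype(np.float32)*1000),P.mean(0))
```

```text
xyz [ 1.1062 -0.959   0.0965] dr [0.     0.     0.0635] rows 17.6
xyz [ 1.1062 -0.959   0.0965] dr [-0.      0.     -0.9365] rows 23.5
top [ 105  154   45   45 1698] ((559.3619384765625, 335.107421875), (138.03163146972656, 139.2382354736328), 3.4984664916992188) [0.5584567  0.33721497 0.07369614]
lid 219 ((550.2718505859375, 107.65800476074219), (58.03617477416992, 37.697532653808594), 4.628399848937988) [0.54945799 0.10771933 0.09393841]
scene [ 327  264  101   92 4724] ((559.39404296875, 335.4739990234375), (141.80955505371094, 140.21617126464844), 2.8823516368865967) [0.56407018 0.33987995 0.07360059]
lid 337 ((551.2647094726562, 112.33126068115234), (62.18459701538086, 47.7609748840332), 10.343841552734375) [0.55185679 0.11034271 0.09391005]
```

Emit:
{"api": "jog_arm", "payload": {
  "increments": [
    {"xyz":[0.91,-0.79,0.0],"dr":[0,0,0.069],"jaw":1},
    {"xyz":[0.91,-0.79,0.0],"dr":[0,0,0.069],"jaw":1},
    {"xyz":[0.91,-0.79,0.0],"dr":[0,0,0.069],"jaw":1},
    {"xyz":[0.91,-0.79,0.0],"dr":[0,0,0.069],"jaw":1},
    {"xyz":[0.91,-0.79,0.0],"dr":[0,0,0.069],"jaw":1},
    {"xyz":[0.91,-0.79,0.0],"dr":[0,0,0.069],"jaw":1},
    {"xyz":[0.91,-0.79,0.0],"dr":[0,0,0.069],"jaw":1},
    {"xyz":[0.91,-0.79,0.0],"dr":[0,0,0.069],"jaw":1},
    {"xyz":[0.91,-0.79,0.0],"dr":[0,0,0.069],"jaw":1},
    {"xyz":[0.91,-0.79,0.0],"dr":[0,0,0.069],"jaw":1},
    {"xyz":[0.91,-0.79,0.0],"dr":[0,0,0.069],"jaw":1},
    {"xyz":[0.91,-0.79,0.0],"dr":[0,0,0.069],"jaw":1}
  ]
}}

```text
time: 2.7
tcp_pos: [0.4288, -0.0897, 0.2486]
ee_rot: [180.0, -0.1, 6.0]
contact_force: [1.3, -1.4, -0.0]
finger_gap: 1.001
grip_force: 0.0
```

Run:
```python
from h import *
s=env.read_state(); print(s['time'],s['joint_pos'].round(1),s['tcp_pos'].round(4),s['ee_rot'].round(2))
go([.549,.108,.15],6)
```

```text
2.7 [-11.8 -10.3  -4.6  95.7  -0.  162.2] [ 0.4288 -0.0897  0.2486] [ 1.7998e+02 -6.0000e-02  6.0200e+00]
xyz [ 0.2803 -0.3681  0.1974] dr [ 0.0001 -0.0003  0.0001] rows 6.0
```

Emit:
{"api": "jog_arm", "payload": {
  "increments": [
    {"xyz":[0.28,-0.368,0.1],"dr":[0,0,-0.477]},
    {"xyz":[0.28,-0.368,0.1],"dr":[0,0,-0.477]},
    {"xyz":[0.28,-0.368,0.1],"dr":[0,0,-0.477]},
    {"xyz":[0.28,-0.368,0.1],"dr":[0,0,-0.477]},
    {"xyz":[0.28,-0.368,0.1],"dr":[0,0,-0.477]},
    {"xyz":[0.28,-0.368,0.1],"dr":[0,0,-0.477]},
    {"xyz":[0.28,-0.368,0.1],"dr":[0,0,-0.477]},
    {"xyz":[0.28,-0.368,0.1],"dr":[0,0,-0.477]},
    {"xyz":[0.28,-0.368,0.1],"dr":[0,0,-0.477]},
    {"xyz":[0.28,-0.368,0.1],"dr":[0,0,-0.477]},
    {"xyz":[0.28,-0.368,0.1],"dr":[0,0,-0.477]},
    {"xyz":[0.28,-0.368,0.1],"dr":[0,0,-0.477]}
  ]
}}

```text
invalid input at $.increments[0]: expected keys dr, xyz, jaw
```

Run:
```python
from h import *
go([.549,.108,.15],186)
```

```text
xyz [ 0.2803 -0.3681  0.1974] dr [ 5.000e-04  2.000e-04 -9.999e-01] rows 25.1
```

Emit:
{"api": "jog_arm", "payload": {
  "increments": [
    {"xyz":[0.28,-0.368,0.1],"dr":[0,0,-0.477],"jaw":1},
    {"xyz":[0.28,-0.368,0.1],"dr":[0,0,-0.477],"jaw":1},
    {"xyz":[0.28,-0.368,0.1],"dr":[0,0,-0.477],"jaw":1},
    {"xyz":[0.28,-0.368,0.1],"dr":[0,0,-0.477],"jaw":1},
    {"xyz":[0.28,-0.368,0.1],"dr":[0,0,-0.477],"jaw":1},
    {"xyz":[0.28,-0.368,0.1],"dr":[0,0,-0.477],"jaw":1},
    {"xyz":[0.28,-0.368,0.1],"dr":[0,0,-0.477],"jaw":1},
    {"xyz":[0.28,-0.368,0.1],"dr":[0,0,-0.477],"jaw":1},
    {"xyz":[0.28,-0.368,0.1],"dr":[0,0,-0.477],"jaw":1},
    {"xyz":[0.28,-0.368,0.1],"dr":[0,0,-0.477],"jaw":1},
    {"xyz":[0.28,-0.368,0.1],"dr":[0,0,-0.477],"jaw":1},
    {"xyz":[0.28,-0.368,0.1],"dr":[0,0,-0.477],"jaw":1}
  ]
}}

```text
time: 3.7
tcp_pos: [0.5482, 0.106, 0.1982]
ee_rot: [-180.0, 0.0, 92.2]
contact_force: [0.2, -0.1, -0.2]
finger_gap: 0.999
grip_force: 0.0
```

Run:
```python
from h import *
print(env.read_state()['joint_pos'].round(1))
go([.549,.108,.15],186)
```

```text
[10.9  5.4  5.  89.6 -0.  98.7]
xyz [0.0039 0.0018 0.0964] dr [-0.     -0.     -0.5209] rows 13.1
```

Emit:
{"api": "jog_arm", "payload": {
  "increments": [
    {"xyz":[0.004,0.002,0.06],"dr":[0,0,-0.47],"jaw":1},
    {"xyz":[0.004,0.002,0.06],"dr":[0,0,-0.47],"jaw":1},
    {"xyz":[0.004,0.002,0.06],"dr":[0,0,-0.47],"jaw":1},
    {"xyz":[0.004,0.002,0.06],"dr":[0,0,-0.47],"jaw":1},
    {"xyz":[0.004,0.002,0.06],"dr":[0,0,-0.47],"jaw":1},
    {"xyz":[0.004,0.002,0.06],"dr":[0,0,-0.47],"jaw":1},
    {"xyz":[0.004,0.002,0.06],"dr":[0,0,-0.47],"jaw":1},
    {"xyz":[0.004,0.002,0.06],"dr":[0,0,-0.47],"jaw":1},
    {"xyz":[0.004,0.002,0.06],"dr":[0,0,-0.47],"jaw":1},
    {"xyz":[0.004,0.002,0.06],"dr":[0,0,-0.47],"jaw":1},
    {"xyz":[0.004,0.002,0.06],"dr":[0,0,-0.47],"jaw":1},
    {"xyz":[0.004,0.002,0.06],"dr":[0,0,-0.47],"jaw":1}
  ]
}}

```text
time: 4.7
tcp_pos: [0.5491, 0.1079, 0.1683]
ee_rot: [-180.0, -0.0, 176.9]
contact_force: [-0.5, -0.3, -0.2]
finger_gap: 1.001
grip_force: 0.0
```

Run:
```python
from h import *
print(env.read_state()['joint_pos'].round(1))
go([.549,.108,.068],186)
```

```text
[11.1  5.4  1.7 86.3 -0.  14.3]
xyz [3.000e-04 1.000e-04 2.005e-01] dr [-0.     -0.     -0.0508] rows 2.4
```

Emit:
{"api": "jog_arm", "payload": {
  "increments": [
    {"xyz":[0,0,0.05],"dr":[0,0,-0.05],"jaw":1},
    {"xyz":[0,0,0.08],"dr":[0,0,-0.05],"jaw":1},
    {"xyz":[0,0,0.12],"dr":[0,0,-0.05],"jaw":1},
    {"xyz":[0,0,0.16],"dr":[0,0,-0.05],"jaw":1},
    {"xyz":[0,0,0.2],"dr":[0,0,-0.05],"jaw":1},
    {"xyz":[0,0,0.2],"dr":[0,0,-0.05],"jaw":1},
    {"xyz":[0,0,0.2],"dr":[0,0,-0.05],"jaw":0.3},
    {"xyz":[0,0,0.2],"dr":[0,0,-0.05],"jaw":0.3},
    {"xyz":[0,0,0.2],"dr":[0,0,-0.05],"jaw":0.3},
    {"xyz":[0,0,0.2],"dr":[0,0,-0.05],"jaw":0.3},
    {"xyz":[0,0,0.2],"dr":[0,0,-0.05],"jaw":0.3},
    {"xyz":[0,0,0.2],"dr":[0,0,-0.05],"jaw":0.3}
  ],
  "newtons": 40
}}

```text
time: 5.7
tcp_pos: [0.55, 0.1082, 0.0698]
ee_rot: [180.0, 0.1, -174.5]
contact_force: [-0.3, 0.8, 5.6]
finger_gap: 0.436
grip_force: 41.4
```

Emit:
{"api": "jog_arm", "payload": {
  "increments": [
    {"xyz":[0,0,-0.03],"dr":[0,0,0],"jaw":0.3},
    {"xyz":[0,0,-0.06],"dr":[0,0,0],"jaw":0.3},
    {"xyz":[0,0,-0.1],"dr":[0,0,0],"jaw":0.3},
    {"xyz":[0,0,-0.14],"dr":[0,0,0],"jaw":0.3},
    {"xyz":[0,0,-0.18],"dr":[0,0,0],"jaw":0.3},
    {"xyz":[0,0,-0.22],"dr":[0,0,0],"jaw":0.3},
    {"xyz":[0,0,-0.25],"dr":[0,0,0],"jaw":0.3},
    {"xyz":[0,0,-0.25],"dr":[0,0,0],"jaw":0.3}
  ]
}}

```text
time: 6.37
tcp_pos: [0.5501, 0.1081, 0.1966]
ee_rot: [180.0, 0.3, -174.5]
contact_force: [0.5, -0.7, -1.9]
finger_gap: 0.439
grip_force: 41.0
```

Run:
```python
from h import *
print(env.read_state()['joint_pos'].round(1))
go([.559,.335,.18],186)
```

```text
[11.1  5.4  4.8 89.1 -0.   5.6]
xyz [-0.0609  0.45    0.0337] dr [ 0.0001  0.0014 -0.0029] rows 5.5
```

Emit:
{"api": "jog_arm", "payload": {
  "increments": [
    {"xyz":[-0.005,0.03,0],"dr":[0,0,0],"jaw":0.3},
    {"xyz":[-0.012,0.09,0.0],"dr":[0,0,0],"jaw":0.3},
    {"xyz":[-0.02,0.15,0.0],"dr":[0,0,0],"jaw":0.3},
    {"xyz":[-0.028,0.21,0.0],"dr":[0,0,0],"jaw":0.3},
    {"xyz":[-0.036,0.27,0.0],"dr":[0,0,0],"jaw":0.3},
    {"xyz":[-0.044,0.33,0.01],"dr":[0,0,0],"jaw":0.3},
    {"xyz":[-0.052,0.39,0.02],"dr":[0,0,0],"jaw":0.3},
    {"xyz":[-0.058,0.43,0.03],"dr":[0,0,0],"jaw":0.3},
    {"xyz":[-0.061,0.45,0.04],"dr":[0,0,0],"jaw":0.3},
    {"xyz":[-0.061,0.45,0.05],"dr":[0,0,0],"jaw":0.3},
    {"xyz":[-0.061,0.45,0.06],"dr":[0,0,0],"jaw":0.3},
    {"xyz":[-0.061,0.45,0.06],"dr":[0,0,0],"jaw":0.3}
  ]
}}

```text
time: 7.37
tcp_pos: [0.5576, 0.3336, 0.1615]
ee_rot: [-179.9, -0.1, -174.6]
contact_force: [0.0, 0.5, -3.3]
finger_gap: 0.44
grip_force: 41.1
```

Run:
```python
from h import *
p,d=env.capture('scene'); cv2.imwrite('pics/s1.png',cv2.resize(p[170:384,260:480,::-1],None,fx=2.7,fy=2.7))
s=env.read_state();print(s['joint_pos'].round(1),s['contact_force'],s['tcp_pos'],s['ee_rot'])
go([.559,.335,.138],186)
W=cloud('scene',d)
for r in env.regions_of('scene','canister')[:2]:
    Q=W[r['region']]; print(r['conf'],r['box'],np.nanpercentile(Q,[3,50,97],axis=0).round(3))
```

```text
[30.9 18.1 15.9 87.8 -0.  25.5] [-0.7788005   0.66605299 -2.08921616] [0.55782871 0.3334752  0.16243352] [-1.79947788e+02 -7.78795408e-02 -1.74586115e+02]
xyz [-0.0027  0.0029  0.0489] dr [-0.0003 -0.0004 -0.0033] rows 0.6
0.74 [367.9, 254.7, 399.4, 310.9] [[0.542 0.317 0.106]
 [0.582 0.336 0.168]
 [0.586 0.354 0.186]]
```

View pics/s1.png

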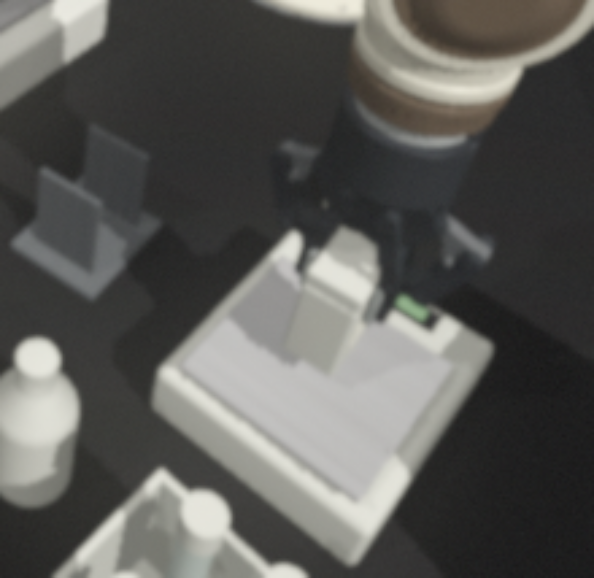

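The canister hangs upright in the gripper above the pan (around 335,300), about 28 mm up. I lower it.

Emit:
{"api": "jog_arm", "payload": {
  "increments": [
    {"xyz":[-0.003,0.003,0.02],"dr":[0,0,0],"jaw":0.3},
    {"xyz":[-0.003,0.003,0.035],"dr":[0,0,0],"jaw":0.3},
    {"xyz":[-0.003,0.003,0.045],"dr":[0,0,0],"jaw":0.3},
    {"xyz":[-0.003,0.003,0.05],"dr":[0,0,0],"jaw":0.3},
    {"xyz":[-0.003,0.003,0.053],"dr":[0,0,0],"jaw":0.3},
    {"xyz":[-0.003,0.003,0.055],"dr":[0,0,0],"jaw":0.3},
    {"xyz":[-0.003,0.003,0.055],"dr":[0,0,0],"jaw":0.3},
    {"xyz":[-0.003,0.003,0.055],"dr":[0,0,0],"jaw":0.3}
  ]
}}

```text
time: 8.13
tcp_pos: [0.5595, 0.3365, 0.1361]
ee_rot: [180.0, 0.0, -174.5]
contact_force: [-0.4, 0.2, -2.5]
finger_gap: 0.439
grip_force: 41.2
```

Emit:
{"api": "jog_arm", "payload": {
  "increments": [
    {"xyz":[0,0,0.002],"dr":[0,0,0],"jaw":0.3},
    {"xyz":[0,0,0.003],"dr":[0,0,0],"jaw":0.3},
    {"xyz":[0,0,0.004],"dr":[0,0,0],"jaw":0.3},
    {"xyz":[0,0,0.004],"dr":[0,0,0],"jaw":0.3}
  ]
}}

```text
time: 8.47
tcp_pos: [0.5595, 0.3366, 0.1349]
ee_rot: [180.0, 0.1, -174.5]
contact_force: [-2.2, -1.0, 5.0]
finger_gap: 0.444
grip_force: 41.9
```

Emit:
{"api": "jog_arm", "payload": {
  "increments": [
    {"xyz":[0,0,0.004],"dr":[0,0,0],"jaw":0.6},
    {"xyz":[0,0,0.004],"dr":[0,0,0],"jaw":0.8},
    {"xyz":[0,0,0.004],"dr":[0,0,0],"jaw":1},
    {"xyz":[0,0,0.004],"dr":[0,0,0],"jaw":1},
    {"xyz":[0,0,0.004],"dr":[0,0,0],"jaw":1},
    {"xyz":[0,0,-0.02],"dr":[0,0,0],"jaw":1},
    {"xyz":[0,0,-0.06],"dr":[0,0,0],"jaw":1},
    {"xyz":[0,0,-0.1],"dr":[0,0,0],"jaw":1},
    {"xyz":[0,0,-0.15],"dr":[0,0,0],"jaw":1},
    {"xyz":[0,0,-0.2],"dr":[0,0,0],"jaw":1},
    {"xyz":[0,0,-0.2],"dr":[0,0,0],"jaw":1}
  ]
}}

```text
time: 9.38
tcp_pos: [0.5603, 0.337, 0.2405]
ee_rot: [179.8, 0.4, -174.5]
contact_force: [0.9, -0.0, 0.8]
finger_gap: 1.0
grip_force: 0.0
```

Emit:
{"api": "jog_arm", "payload": {
  "increments": [
    {"xyz":[0,0,0],"dr":[0,0,0.477],"jaw":1},
    {"xyz":[0,0,0],"dr":[0,0,0.477],"jaw":1},
    {"xyz":[0,0,0],"dr":[0,0,0.477],"jaw":1},
    {"xyz":[0,0,0],"dr":[0,0,0.477],"jaw":1},
    {"xyz":[0,0,0],"dr":[0,0,0.477],"jaw":1},
    {"xyz":[0,0,0],"dr":[0,0,0.477],"jaw":1},
    {"xyz":[0,0,0],"dr":[0,0,0.477],"jaw":1},
    {"xyz":[0,0,0],"dr":[0,0,0.477],"jaw":1},
    {"xyz":[0,0,0],"dr":[0,0,0.477],"jaw":1},
    {"xyz":[0,0,0],"dr":[0,0,0.477],"jaw":1},
    {"xyz":[0,0,0],"dr":[0,0,0.477],"jaw":1},
    {"xyz":[0,0,0],"dr":[0,0,0.477],"jaw":1}
  ]
}}

```text
time: 10.38
tcp_pos: [0.5594, 0.3365, 0.2344]
ee_rot: [180.0, -0.0, 99.3]
contact_force: [-0.2, -0.4, -0.5]
finger_gap: 0.996
grip_force: 0.0
```

Run:
```python
from h import *
for n in ['scene','top']:
    p,d=env.capture(n); W=cloud(n,d)
    b=(abs(W[...,2]-.159)<.008)&(abs(W[...,0]-.559)<.06)&(abs(W[...,1]-.335)<.06)&(p.astype(int).sum(-1)>300)
    P=W[b]; print(n,b.sum(), cv2.minAreaRect(P[:,:2].astype(np.float32)*1000) if len(P) else '')
cv2.imwrite('pics/s2.png',cv2.resize(env.capture('scene')[0][170:384,260:480,::-1],None,fx=2.7,fy=2.7))
print(env.read_state()['joint_pos'].round(1))
go([.559,.336,.16],95.5)
```

```text
scene 561 ((558.7610473632812, 336.11224365234375), (58.666866302490234, 38.16179656982422), 5.825364112854004)
top 256 ((559.0870361328125, 335.6363220214844), (56.077392578125, 39.52001953125), 5.391964912414551)
[ 31.   19.5  25.6  96.    0.  111.2]
xyz [-0.0008 -0.001   0.1485] dr [ 0.0001 -0.0001  0.0239] rows 1.8
```

View pics/s2.png

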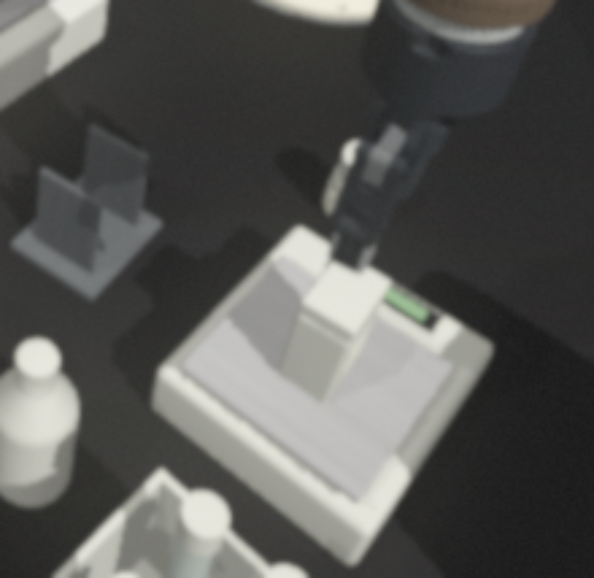

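The canister stands alone at the middle of the pan (crop 340,335), upright. Regrip it by its x faces.

Emit:
{"api": "jog_arm", "payload": {
  "increments": [
    {"xyz":[-0.001,-0.001,0.05],"dr":[0,0,0.022],"jaw":1},
    {"xyz":[-0.001,-0.001,0.1],"dr":[0,0,0.022],"jaw":1},
    {"xyz":[-0.001,-0.001,0.15],"dr":[0,0,0.022],"jaw":1},
    {"xyz":[-0.001,-0.001,0.18],"dr":[0,0,0.022],"jaw":1},
    {"xyz":[-0.001,-0.001,0.2],"dr":[0,0,0.022],"jaw":1},
    {"xyz":[-0.001,-0.001,0.2],"dr":[0,0,0.022],"jaw":1},
    {"xyz":[-0.001,-0.001,0.2],"dr":[0,0,0.022],"jaw":0.5},
    {"xyz":[-0.001,-0.001,0.2],"dr":[0,0,0.022],"jaw":0.5},
    {"xyz":[-0.001,-0.001,0.2],"dr":[0,0,0.022],"jaw":0.5},
    {"xyz":[-0.001,-0.001,0.2],"dr":[0,0,0.022],"jaw":0.5},
    {"xyz":[-0.001,-0.001,0.2],"dr":[0,0,0.022],"jaw":0.5}
  ],
  "newtons": 40
}}

```text
time: 11.45
tcp_pos: [0.5594, 0.3362, 0.1356]
ee_rot: [179.9, -0.1, 95.7]
contact_force: [-2.3, -0.2, 6.8]
finger_gap: 0.653
grip_force: 43.7
```

Run:
```python
from h import *
s=env.read_state();print(s['grip_force'],s['joint_pos'].round(1))
go([.56,.336,.28],93.5)
```

```text
43.67255620658398 [ 31.   18.3  13.1  84.7   0.  115.3]
xyz [-2.000e-04  1.700e-03 -2.888e-01] dr [ 0.0007 -0.0004  0.0121] rows 3.5
```

Emit:
{"api": "jog_arm", "payload": {
  "increments": [
    {"xyz":[0,0,-0.03],"dr":[0,0,0],"jaw":0.5},
    {"xyz":[0,0,-0.07],"dr":[0,0,0],"jaw":0.5},
    {"xyz":[0,0,-0.12],"dr":[0,0,0],"jaw":0.5},
    {"xyz":[0,0,-0.17],"dr":[0,0,0],"jaw":0.5},
    {"xyz":[0,0,-0.22],"dr":[0,0,0],"jaw":0.5},
    {"xyz":[0,0,-0.25],"dr":[0,0,0],"jaw":0.5},
    {"xyz":[0,0,-0.27],"dr":[0,0,0],"jaw":0.5},
    {"xyz":[0,0,-0.27],"dr":[0,0,0],"jaw":0.5}
  ]
}}

```text
time: 12.12
tcp_pos: [0.5595, 0.3362, 0.2715]
ee_rot: [179.8, -0.1, 95.7]
contact_force: [-0.3, 0.5, -2.4]
finger_gap: 0.648
grip_force: 44.0
```

Run:
```python
from h import *
go([.452,-.158,.268],93.5)
```

```text
xyz [-0.9623 -0.3116  0.0044] dr [ 0.0011 -0.0005  0.0121] rows 12.1
```

Emit:
{"api": "jog_arm", "payload": {
  "increments": [
    {"xyz":[-0.019,-0.006,0],"dr":[0,0,0.012],"jaw":0.5},
    {"xyz":[-0.058,-0.019,0],"dr":[0,0,0.012],"jaw":0.5},
    {"xyz":[-0.115,-0.037,0],"dr":[0,0,0.012],"jaw":0.5},
    {"xyz":[-0.183,-0.059,0],"dr":[0,0,0.012],"jaw":0.5},
    {"xyz":[-0.25,-0.081,0],"dr":[0,0,0.012],"jaw":0.5},
    {"xyz":[-0.318,-0.103,0],"dr":[0,0,0.012],"jaw":0.5},
    {"xyz":[-0.385,-0.125,0],"dr":[0,0,0.012],"jaw":0.5},
    {"xyz":[-0.452,-0.146,0],"dr":[0,0,0.012],"jaw":0.5},
    {"xyz":[-0.52,-0.168,0],"dr":[0,0,0.012],"jaw":0.5},
    {"xyz":[-0.575,-0.186,0],"dr":[0,0,0.012],"jaw":0.5},
    {"xyz":[-0.61,-0.198,0],"dr":[0,0,0.012],"jaw":0.5},
    {"xyz":[-0.63,-0.204,0],"dr":[0,0,0.012],"jaw":0.5}
  ]
}}

```text
time: 13.12
tcp_pos: [0.4877, 0.0104, 0.2682]
ee_rot: [-180.0, 0.0, 93.4]
contact_force: [1.0, 0.8, -4.3]
finger_gap: 0.646
grip_force: 43.9
```

Run:
```python
from h import *
go([.452,-.158,.268],93.5)
```

```text
xyz [-0.3319 -0.0912  0.0006] dr [-0.0002  0.0001 -0.0006] rows 4.1
```

Emit:
{"api": "jog_arm", "payload": {
  "increments": [
    {"xyz":[-0.02,-0.005,0],"dr":[0,0,0],"jaw":0.5},
    {"xyz":[-0.06,-0.017,0],"dr":[0,0,0],"jaw":0.5},
    {"xyz":[-0.12,-0.033,0],"dr":[0,0,0],"jaw":0.5},
    {"xyz":[-0.18,-0.05,0],"dr":[0,0,0],"jaw":0.5},
    {"xyz":[-0.24,-0.066,0],"dr":[0,0,0],"jaw":0.5},
    {"xyz":[-0.29,-0.08,0],"dr":[0,0,0],"jaw":0.5},
    {"xyz":[-0.32,-0.088,0],"dr":[0,0,0],"jaw":0.5},
    {"xyz":[-0.332,-0.091,0],"dr":[0,0,0],"jaw":0.5},
    {"xyz":[-0.332,-0.091,0],"dr":[0,0,0],"jaw":0.5},
    {"xyz":[-0.332,-0.091,0],"dr":[0,0,0],"jaw":0.5}
  ]
}}

```text
time: 13.95
tcp_pos: [0.4535, -0.1556, 0.2684]
ee_rot: [-180.0, -0.0, 93.5]
contact_force: [0.1, 0.0, -2.7]
finger_gap: 0.656
grip_force: 43.9
```

Run:
```python
from h import *
s=env.read_state(); print(s['tcp_pos'],s['ee_rot'])
for n in ['scene','top']:
    p,d=env.capture(n); W=cloud(n,d)
    cv2.imwrite(f'pics/h_{n}.png',cv2.resize(p[80:230,150:330,::-1],None,fx=3.3,fy=3.3,interpolation=cv2.INTER_CUBIC))
    for r in env.regions_of(n,'canister')[:1]:
        Q=W[r['region']]; Q=Q[np.isfinite(Q[:,0])];print(n,r['conf'],len(Q),np.percentile(Q,[3,50,97],axis=0).round(3))
        L=Q[abs(Q[:,2]-.293)<.008]; print(len(L), cv2.minAreaRect(L[:,:2].astype(np.float32)*1000) if len(L)>5 else '')
    m=(abs(W[...,2]-.165)<.008)&(abs(W[...,0]-.452)<.05)&(abs(W[...,1]+.158)<.045); P=W[m]
    print('cheeks',m.sum(),cv2.minAreaRect(P[:,:2].astype(np.float32)*1000) if len(P)>5 else '')
```

```text
[ 0.45351205 -0.15557206  0.26844421] [-1.79981206e+02 -3.30463354e-02  9.35039034e+01]
scene 0.76 738 [[ 0.428 -0.169  0.212]
 [ 0.462 -0.138  0.253]
 [ 0.482 -0.135  0.293]]
162 ((453.930908203125, -154.74896240234375), (57.71628189086914, 39.9971923828125), 5.39461088180542)
cheeks 153 ((451.6217041015625, -157.06796264648438), (65.19216918945312, 60.32326889038086), 4.314367771148682)
top 0.65 2332 [[ 0.344 -0.418  0.065]
 [ 0.452 -0.111  0.072]
 [ 0.562 -0.064  0.135]]
0 
cheeks 44 ((450.0941162109375, -131.26144409179688), (61.64784240722656, 4.918715953826904), 4.664837837219238)
```

View pics/h_scene.png

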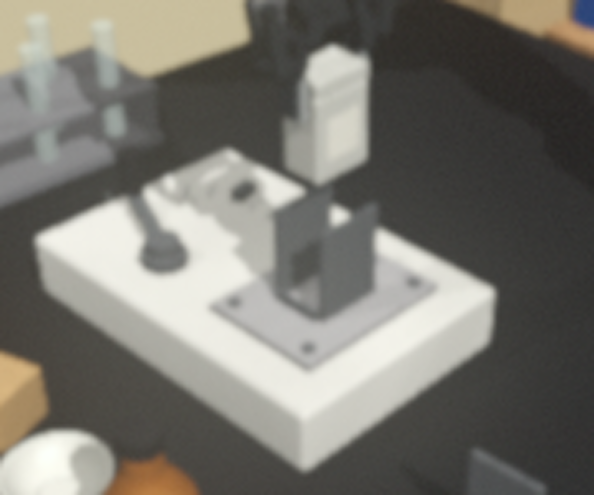

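The canister hangs upright directly above the holder (crop 328,115 over cheeks at 325,250). It needs a ~2 mm correction before going in.

Run:
```python
from h import *
go([.4517,-.158,.205],93.8)
```

```text
xyz [-0.0055 -0.004   0.1275] dr [ 0.     -0.0001 -0.0012] rows 1.5
```

Emit:
{"api": "jog_arm", "payload": {
  "increments": [
    {"xyz":[-0.0055,-0.004,0],"dr":[0,0,0],"jaw":0.5},
    {"xyz":[-0.0055,-0.004,0.03],"dr":[0,0,0],"jaw":0.5},
    {"xyz":[-0.0055,-0.004,0.06],"dr":[0,0,0],"jaw":0.5},
    {"xyz":[-0.0055,-0.004,0.08],"dr":[0,0,0],"jaw":0.5},
    {"xyz":[-0.0055,-0.004,0.09],"dr":[0,0,0],"jaw":0.5},
    {"xyz":[-0.0055,-0.004,0.1],"dr":[0,0,0],"jaw":0.5},
    {"xyz":[-0.0055,-0.004,0.11],"dr":[0,0,0],"jaw":0.5},
    {"xyz":[-0.0055,-0.004,0.12],"dr":[0,0,0],"jaw":0.5},
    {"xyz":[-0.0055,-0.004,0.12],"dr":[0,0,0],"jaw":0.5}
  ]
}}

```text
time: 14.9
tcp_pos: [0.4512, -0.1589, 0.208]
ee_rot: [-180.0, -0.0, 93.5]
contact_force: [-0.0, 0.4, -2.3]
finger_gap: 0.646
grip_force: 43.9
```

Emit:
{"api": "jog_arm", "payload": {
  "increments": [
    {"xyz":[0,0,0.015],"dr":[0,0,0],"jaw":0.5},
    {"xyz":[0,0,0.03],"dr":[0,0,0],"jaw":0.5},
    {"xyz":[0,0,0.05],"dr":[0,0,0],"jaw":0.5},
    {"xyz":[0,0,0.07],"dr":[0,0,0],"jaw":0.5},
    {"xyz":[0,0,0.085],"dr":[0,0,0],"jaw":0.5},
    {"xyz":[0,0,0.095],"dr":[0,0,0],"jaw":0.5},
    {"xyz":[0,0,0.105],"dr":[0,0,0],"jaw":0.5},
    {"xyz":[0,0,0.105],"dr":[0,0,0],"jaw":0.5}
  ]
}}

```text
time: 15.57
tcp_pos: [0.451, -0.1588, 0.1552]
ee_rot: [-179.9, -0.0, 93.5]
contact_force: [0.5, 0.6, -3.2]
finger_gap: 0.646
grip_force: 43.9
```

Emit:
{"api": "jog_arm", "payload": {
  "increments": [
    {"xyz":[0,0,0.008],"dr":[0,0,0],"jaw":0.5},
    {"xyz":[0,0,0.014],"dr":[0,0,0],"jaw":0.5},
    {"xyz":[0,0,0.02],"dr":[0,0,0],"jaw":0.5},
    {"xyz":[0,0,0.024],"dr":[0,0,0],"jaw":0.5},
    {"xyz":[0,0,0.026],"dr":[0,0,0],"jaw":0.5},
    {"xyz":[0,0,0.026],"dr":[0,0,0],"jaw":0.5}
  ]
}}

```text
time: 16.07
tcp_pos: [0.4513, -0.159, 0.1431]
ee_rot: [-180.0, -0.0, 93.5]
contact_force: [0.1, -0.1, -2.6]
finger_gap: 0.65
grip_force: 43.9
```

Emit:
{"api": "jog_arm", "payload": {
  "increments": [
    {"xyz":[0,0,0.003],"dr":[0,0,0],"jaw":0.5},
    {"xyz":[0,0,0.005],"dr":[0,0,0],"jaw":0.5},
    {"xyz":[0,0,0.007],"dr":[0,0,0],"jaw":0.5},
    {"xyz":[0,0,0.007],"dr":[0,0,0],"jaw":0.5}
  ]
}}

```text
time: 16.4
tcp_pos: [0.4514, -0.159, 0.1406]
ee_rot: [180.0, 0.0, 93.5]
contact_force: [-2.7, 0.8, 3.5]
finger_gap: 0.646
grip_force: 44.5
```

Emit:
{"api": "jog_arm", "payload": {
  "increments": [
    {"xyz":[0,0,0.007],"dr":[0,0,0],"jaw":0.75},
    {"xyz":[0,0,0.007],"dr":[0,0,0],"jaw":0.9},
    {"xyz":[0,0,0.007],"dr":[0,0,0],"jaw":1},
    {"xyz":[0,0,0.007],"dr":[0,0,0],"jaw":1},
    {"xyz":[0,0,0.0],"dr":[0,0,0],"jaw":1},
    {"xyz":[0,0,-0.03],"dr":[0,0,0],"jaw":1},
    {"xyz":[0,0,-0.08],"dr":[0,0,0],"jaw":1},
    {"xyz":[0,0,-0.14],"dr":[0,0,0],"jaw":1},
    {"xyz":[0,0,-0.2],"dr":[0,0,0],"jaw":1},
    {"xyz":[0,0,-0.2],"dr":[0,0,0],"jaw":1}
  ]
}}

```text
time: 17.23
tcp_pos: [0.4527, -0.1594, 0.2459]
ee_rot: [179.6, 0.2, 93.5]
contact_force: [1.4, 0.2, 0.8]
finger_gap: 1.003
grip_force: 0.0
```

Run:
```python
from h import *
s=env.read_state(); print(s['joint_pos'].round(1),s['tcp_pos'])
for n in ['scene','top']:
    p,d=env.capture(n); W=cloud(n,d)
    m=(abs(W[...,2]-.165)<.009)&(abs(W[...,0]-.452)<.05)&(abs(W[...,1]+.158)<.045); b=m&(p.astype(int).sum(-1)>350); P=W[b]
    print(n,b.sum(),P.mean(0) if len(P) else '',cv2.minAreaRect(P[:,:2].astype(np.float32)*1000) if len(P)>5 else '')
    m=(abs(W[...,2]-.134)<.007)&(abs(W[...,0]-.45)<.15)&(W[...,1]<-.24)&(W[...,1]>-.43); P=W[m]; print('knob',m.sum(),P.mean(0) if len(P) else '')
    for r in env.regions_of(n,'lever_knob')[:1]+env.regions_of(n,'tab_mark')[:1]: print(r['conf'],r['box'])
    # lever arm points above deck
    m=(W[...,2]>.084)&(W[...,2]<.1)&(W[...,1]<-.26)&(W[...,1]>-.43)&(W[...,0]>.34)&(W[...,0]<.57); P=W[m][:,:2]-[.5214,-.2992]; r=np.hypot(*P.T); a=np.degrees(np.arctan2(P[:,1],P[:,0])); k=(r>.03)&(r<.08); print('arm',k.sum(),np.median(a[k]) if k.any() else '')
cv2.imwrite('pics/t3.png',cv2.resize(p[160:265,245:375,::-1],None,fx=5,fy=5,interpolation=cv2.INTER_CUBIC))
```

```text
[-19.4  -5.1  -0.2  94.4   0.   67.1] [ 0.45271202 -0.1594103   0.24585106]
scene 267 [ 0.45652582 -0.15819493  0.16389637] ((453.6587219238281, -158.43284606933594), (63.48255920410156, 61.88923645019531), 1.1161106824874878)
knob 39 [ 0.49340413 -0.3839092   0.13402995]
0.79 [186.8, 122.3, 208.2, 157.3]
0.54 [220.8, 131.9, 228.6, 139.3]
arm 48 -107.8283132794277
top 24 [ 0.45562728 -0.14127583  0.16263743] ((455.8691711425781, -142.11978149414062), (52.97362518310547, 12.210771560668945), 11.956981658935547)
knob 0 
0.2 [280.1, 205.1, 278.5, 216.5]
arm 0
```

View pics/t3.png

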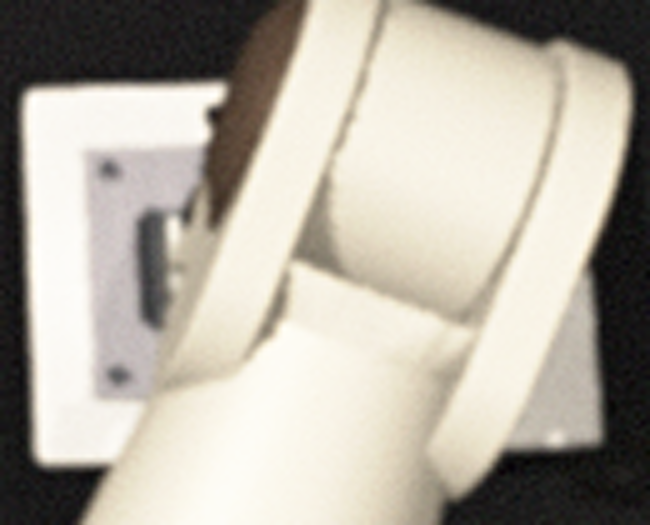

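The canister is down between the cheeks (170,265 beside the arm); the arm hides the lever from the top camera. Floor contact was at the predicted height. Now the lever.

Run:
```python
from h import *
go([.4914,-.3893,.20],71.6)
```

```text
xyz [-0.465   0.0526  0.077 ] dr [-5.000e-04 -1.000e-04  1.216e-01] rows 5.7
```

Emit:
{"api": "jog_arm", "payload": {
  "increments": [
    {"xyz":[-0.465,0.053,0],"dr":[0,0,0.122],"jaw":1},
    {"xyz":[-0.465,0.053,0],"dr":[0,0,0.122],"jaw":1},
    {"xyz":[-0.465,0.053,0],"dr":[0,0,0.122],"jaw":1},
    {"xyz":[-0.465,0.053,0],"dr":[0,0,0.122],"jaw":1},
    {"xyz":[-0.465,0.053,0.0],"dr":[0,0,0.122],"jaw":1},
    {"xyz":[-0.465,0.053,0.04],"dr":[0,0,0.122],"jaw":1},
    {"xyz":[-0.465,0.053,0.08],"dr":[0,0,0.122],"jaw":1},
    {"xyz":[-0.465,0.053,0.08],"dr":[0,0,0.122],"jaw":1}
  ]
}}

```text
time: 18.2
tcp_pos: [0.4905, -0.3899, 0.1937]
ee_rot: [-179.5, -0.2, 71.4]
contact_force: [-0.5, 1.1, -0.7]
finger_gap: 1.003
grip_force: 0.0
```

Run:
```python
from h import *
go([.4914,-.3893,.122],71.6)
```

```text
xyz [0.0013 0.0025 0.1433] dr [-0.0025 -0.0009 -0.001 ] rows 1.7
```

Emit:
{"api": "jog_arm", "payload": {
  "increments": [
    {"xyz":[0.001,0.001,0.05],"dr":[0,0,0],"jaw":1},
    {"xyz":[0.001,0.001,0.1],"dr":[0,0,0],"jaw":1},
    {"xyz":[0.001,0.001,0.14],"dr":[0,0,0],"jaw":1},
    {"xyz":[0.001,0.001,0.14],"dr":[0,0,0],"jaw":0.7},
    {"xyz":[0.001,0.001,0.14],"dr":[0,0,0],"jaw":0.5},
    {"xyz":[0.001,0.001,0.14],"dr":[0,0,0],"jaw":0.4},
    {"xyz":[0.001,0.001,0.14],"dr":[0,0,0],"jaw":0.3},
    {"xyz":[0.001,0.001,0.14],"dr":[0,0,0],"jaw":0.2},
    {"xyz":[0.001,0.001,0.14],"dr":[0,0,0],"jaw":0.2},
    {"xyz":[0.001,0.001,0.14],"dr":[0,0,0],"jaw":0.2}
  ],
  "newtons": 20
}}

```text
time: 19.03
tcp_pos: [0.493, -0.3894, 0.1317]
ee_rot: [179.9, 0.0, 71.5]
contact_force: [-1.0, 1.7, 7.2]
finger_gap: 0.272
grip_force: 21.6
```

Run:
```python
from h import *
H=np.array([.5214,-.2992]); s=env.read_state(); p=s['tcp_pos'][:2]-H
r=np.hypot(*p); a0=np.degrees(np.arctan2(p[1],p[0])); print(r,a0,s['ee_rot'],s['contact_force'],s['joint_pos'].round(1))
# arc rows from the measured position, keeping r, to -162.3
y0=s['ee_rot'][2]
for k in np.linspace(0,1,14)[1:]:
    a=a0+(-162.3-a0)*k; q=H+.095*np.array([np.cos(np.radians(a)),np.sin(np.radians(a))]); 
    print(round(k,2),end=' '); go([*q,s['tcp_pos'][2]],y0+(a-a0))
```

```text
0.09452902824430556 -107.46043641435995 [1.79878697e+02 4.20594325e-02 7.15402743e+01] [-0.98242773  1.72650956  7.173871  ] [-38.3  14.9   8.4  83.5   0.   70.2]
0.08 xyz [-0.0007 -0.014  -0.    ] dr [0.0007 0.0002 0.0234] rows 0.6
0.15 xyz [ 0.0006 -0.0279 -0.0001] dr [0.0007 0.0002 0.0469] rows 1.2
0.23 xyz [ 0.0029 -0.0417 -0.0001] dr [0.0007 0.0002 0.0703] rows 1.8
0.31 xyz [ 0.0063 -0.0553 -0.0001] dr [0.0007 0.0001 0.0937] rows 2.4
0.38 xyz [ 0.0106 -0.0686 -0.0002] dr [7.000e-04 1.000e-04 1.172e-01] rows 2.9
0.46 xyz [ 0.0159 -0.0815 -0.0002] dr [7.000e-04 1.000e-04 1.406e-01] rows 3.5
0.54 xyz [ 0.0221 -0.094  -0.0002] dr [7.000e-04 1.000e-04 1.641e-01] rows 4.1
0.62 xyz [ 0.0292 -0.1061 -0.0002] dr [0.0007 0.     0.1875] rows 4.7
0.69 xyz [ 0.0372 -0.1176 -0.0003] dr [0.0007 0.     0.2109] rows 5.3
0.77 xyz [ 0.046  -0.1284 -0.0003] dr [ 0.0007 -0.      0.2344] rows 5.9
0.85 xyz [ 0.0556 -0.1386 -0.0003] dr [ 7.000e-04 -1.000e-04  2.578e-01] rows 6.5
0.92 xyz [ 0.0659 -0.148  -0.0004] dr [ 7.000e-04 -1.000e-04  2.812e-01] rows 7.1
1.0 xyz [ 0.0769 -0.1567 -0.0004] dr [ 7.000e-04 -1.000e-04  3.047e-01] rows 7.7
```

Emit:
{"api": "jog_arm", "payload": {
  "increments": [
    {"xyz":[0,-0.014,0],"dr":[0,0,0.023],"jaw":0.2},
    {"xyz":[0.001,-0.028,0],"dr":[0,0,0.047],"jaw":0.2},
    {"xyz":[0.003,-0.042,0],"dr":[0,0,0.07],"jaw":0.2},
    {"xyz":[0.006,-0.055,0],"dr":[0,0,0.094],"jaw":0.2},
    {"xyz":[0.0106,-0.0686,0],"dr":[0,0,0.117],"jaw":0.2},
    {"xyz":[0.016,-0.0815,0],"dr":[0,0,0.141],"jaw":0.2},
    {"xyz":[0.022,-0.094,0],"dr":[0,0,0.164],"jaw":0.2},
    {"xyz":[0.029,-0.106,0],"dr":[0,0,0.188],"jaw":0.2},
    {"xyz":[0.037,-0.1176,0],"dr":[0,0,0.211],"jaw":0.2},
    {"xyz":[0.046,-0.1284,0],"dr":[0,0,0.234],"jaw":0.2},
    {"xyz":[0.0556,-0.1386,0],"dr":[0,0,0.258],"jaw":0.2},
    {"xyz":[0.0556,-0.1386,0],"dr":[0,0,0.258],"jaw":0.2}
  ]
}}

```text
time: 20.03
tcp_pos: [0.4356, -0.3406, 0.1316]
ee_rot: [179.9, -0.0, 24.9]
contact_force: [-3.2, 0.5, 8.2]
finger_gap: 0.271
grip_force: 21.8
```

```bash
cat > lev.py <<'E'
from h import *
H=np.array([.5214,-.2992]); s=env.read_state(); p=s['tcp_pos'][:2]-H
print('tcp r,a',np.hypot(*p),np.degrees(np.arctan2(p[1],p[0])),s['ee_rot'],s['contact_force'],s['finger_gap'])
for n in ['scene','top']:
    I,d=env.capture(n); W=cloud(n,d); cv2.imwrite(f'pics/l_{n}.png',I[:,:,::-1]); np.savez(f'l_{n}.npz',p=I,d=d)
    P=W-[*H,0]; r=np.hypot(P[...,0],P[...,1]); a=np.degrees(np.arctan2(P[...,1],P[...,0])); a=np.where(a>0,a-360,a)
    z=W[...,2]
    for nm,k in dict(arm=(r>.03)&(r<.075)&(z>.085)&(z<.1),knob=(r>.08)&(r<.11)&(z>.128)&(z<.14),tab=(r>.123)&(r<.142)&(z>.0765)&(z<.088)&(abs(a+162)<12),ptr=(r>.108)&(r<.12)&(z>.082)&(z<.1)).items():
        if k.sum(): print(n,nm,k.sum(),a[k].mean().round(2),np.median(a[k]).round(2),W[k].mean(0).round(4))
E
python3 lev.py
python3 - <<'E'
from h import *
go([.4309,-.3281,.1317],17.1)
E
```

```text
tcp r,a 0.09527548294928144 -154.26602236620093 [ 1.79890374e+02 -3.41072708e-02  2.49035636e+01] [-3.1598806   0.49830794  8.16607747] 0.270854238168949
scene arm 50 -156.95 -158.17 [ 0.4737 -0.3196  0.0929]
scene knob 67 -155.78 -155.48 [ 0.4393 -0.3359  0.1342]
scene tab 17 -162.05 -162.26 [ 0.3944 -0.3404  0.0824]
scene ptr 1 -250.94 -250.94 [ 0.4829 -0.1879  0.0924]
top arm 78 -154.18 -154.01 [ 0.4743 -0.322   0.0926]
top knob 1 -165.56 -165.56 [ 0.4381 -0.3207  0.1332]
top tab 29 -161.52 -161.5 [ 0.3962 -0.3411  0.0822]
top ptr 4 -248.76 -247.88 [ 0.4829 -0.2003  0.0837]
xyz [ 0.0021 -0.0276 -0.0003] dr [ 0.0006 -0.0002  0.045 ] rows 1.1
```

Emit:
{"api": "jog_arm", "payload": {
  "increments": [
    {"xyz":[0.0,-0.008,0],"dr":[0,0,0.014],"jaw":0.2},
    {"xyz":[0.001,-0.016,0],"dr":[0,0,0.028],"jaw":0.2},
    {"xyz":[0.002,-0.0262,0],"dr":[0,0,0.043],"jaw":0.2},
    {"xyz":[0.002,-0.0262,0],"dr":[0,0,0.043],"jaw":0.2},
    {"xyz":[0.002,-0.0262,0],"dr":[0,0,0.043],"jaw":0.2},
    {"xyz":[0.002,-0.0262,0],"dr":[0,0,0.043],"jaw":0.2}
  ]
}}

```text
time: 20.63
tcp_pos: [0.4308, -0.3291, 0.1316]
ee_rot: [179.9, 0.0, 17.4]
contact_force: [-6.5, -0.2, 10.3]
finger_gap: 0.274
grip_force: 22.0
```

```bash
python3 lev.py
```

```text
tcp r,a 0.09536647755511764 -161.7402014993252 [1.79894559e+02 8.00934672e-03 1.74494874e+01] [-6.5340771  -0.22779085 10.34962772] 0.2742024387573589
scene arm 52 -164.62 -165.36 [ 0.4715 -0.313   0.0927]
scene knob 65 -164.26 -164.0 [ 0.4346 -0.3236  0.1342]
scene tab 18 -162.53 -163.14 [ 0.3961 -0.3387  0.0825]
scene ptr 6 -191.7 -162.49 [ 0.4335 -0.2864  0.0894]
top arm 79 -162.55 -162.41 [ 0.4715 -0.315   0.0928]
top knob 2 -172.15 -172.15 [ 0.4259 -0.3125  0.1293]
top tab 29 -161.48 -161.38 [ 0.3961 -0.3412  0.0822]
top ptr 11 -214.63 -231.45 [ 0.4508 -0.2486  0.085 ]
```

Emit:
{"api": "jog_arm", "payload": {
  "increments": [
    {"xyz":[0,0,0],"dr":[0,0,0],"jaw":0.4},
    {"xyz":[0,0,0],"dr":[0,0,0],"jaw":0.7},
    {"xyz":[0,0,0],"dr":[0,0,0],"jaw":1},
    {"xyz":[0,0,0],"dr":[0,0,0],"jaw":1},
    {"xyz":[0,0,-0.05],"dr":[0,0,0],"jaw":1},
    {"xyz":[0,0,-0.12],"dr":[0,0,0],"jaw":1},
    {"xyz":[0,0,-0.2],"dr":[0,0,0],"jaw":1},
    {"xyz":[0,0,-0.28],"dr":[0,0,0],"jaw":1},
    {"xyz":[0,0,-0.28],"dr":[0,0,0],"jaw":1}
  ]
}}

```text
time: 21.48
tcp_pos: [0.4323, -0.3294, 0.2779]
ee_rot: [179.5, -0.3, 17.4]
contact_force: [1.3, -0.6, 1.7]
finger_gap: 0.999
grip_force: 0.0
```

Emit:
{"api": "jog_arm", "payload": {
  "increments": [
    {"xyz":[0.0,-0.8,0],"dr":[0,0,0],"jaw":1},
    {"xyz":[0.0,-0.8,0],"dr":[0,0,0],"jaw":1},
    {"xyz":[0.0,-0.8,0],"dr":[0,0,0],"jaw":1},
    {"xyz":[0.0,-0.8,0],"dr":[0,0,0],"jaw":1},
    {"xyz":[0.0,-0.8,0],"dr":[0,0,0],"jaw":1},
    {"xyz":[0.0,-0.8,0],"dr":[0,0,0],"jaw":1},
    {"xyz":[0.0,-0.8,0],"dr":[0,0,0],"jaw":1},
    {"xyz":[0.0,-0.8,0],"dr":[0,0,0],"jaw":1},
    {"xyz":[0.0,-0.8,0],"dr":[0,0,0],"jaw":1},
    {"xyz":[0.0,-0.8,0],"dr":[0,0,0],"jaw":1},
    {"xyz":[0.0,-0.8,0],"dr":[0,0,0],"jaw":1}
  ]
}}

```text
time: 22.4
tcp_pos: [0.3105, 0.0565, 0.2701]
ee_rot: [-179.9, -0.1, 17.7]
contact_force: [-0.4, -0.1, 0.2]
finger_gap: 1.003
grip_force: 0.0
```

```bash
python3 lev.py
python3 - <<'E'
import cv2,numpy as np
a=cv2.imread('pics/l_top.png')[165:262,245:375]; b=cv2.imread('pics/l_scene.png')[110:230,150:310]
a=cv2.resize(a,(780,582),interpolation=cv2.INTER_CUBIC); cv2.imwrite('pics/la.png',a)
b=cv2.resize(b,(780,585),interpolation=cv2.INTER_CUBIC); cv2.imwrite('pics/lb.png',b)
E
```

```text
tcp r,a 0.4135629022601789 120.66494957486847 [-1.79948655e+02 -7.35721809e-02  1.76727528e+01] [-0.4128082  -0.10188678  0.23910278] 1.0027766272052558
scene arm 55 -165.72 -166.4 [ 0.4715 -0.3122  0.093 ]
scene knob 38 -163.25 -163.2 [ 0.4336 -0.3256  0.1346]
scene tab 15 -162.24 -163.15 [ 0.3945 -0.3399  0.0826]
scene ptr 5 -197.59 -161.73 [ 0.4389 -0.2766  0.0925]
top arm 78 -162.32 -161.98 [ 0.4717 -0.3151  0.0924]
top knob 49 -162.38 -162.62 [ 0.431  -0.3279  0.1348]
top tab 29 -161.36 -161.13 [ 0.3959 -0.3416  0.0824]
top ptr 19 -211.81 -227.93 [ 0.4525 -0.2568  0.0861]
```

View pics/la.png

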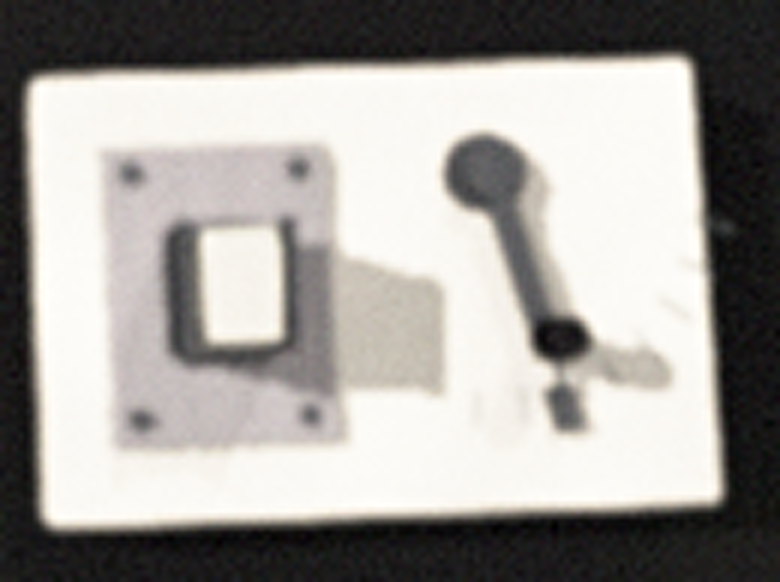

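View pics/lb.png

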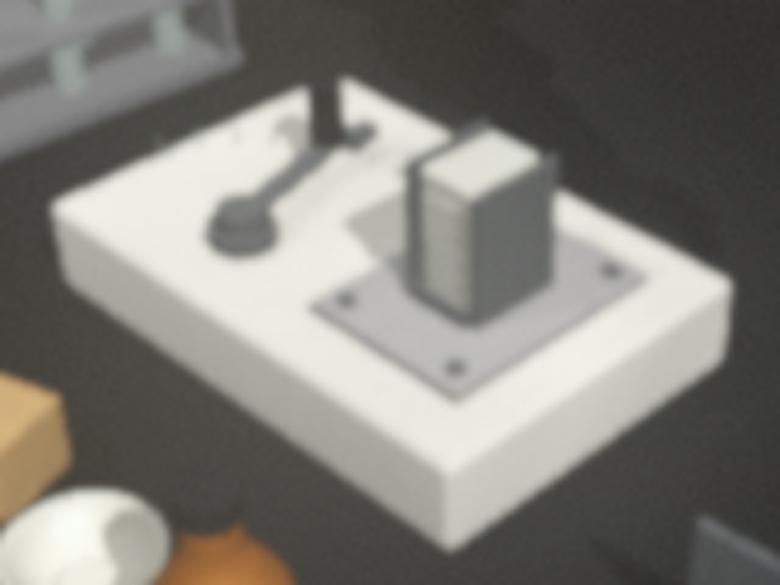

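```bash
cat > fit.py <<'E'
from h import *
H=np.array([.5214,-.2992])
def plane(n,u,v,z):
    c=env.get_calibration(n); R=np.array(c['R']); C=-R.T@np.array(c['t'])
    D=np.stack([(u-c['cx'])/c['fx'],(v-c['cy'])/c['fy'],np.ones_like(u,float)],-1)@R
    return C+D*((z-C[2])/D[...,2])[...,None]
for n in ['top','scene']:
    I=cv2.resize(np.load(f'l_{n}.npz')['p'],None,fx=8,fy=8,interpolation=cv2.INTER_CUBIC).astype(float).mean(-1)
    v,u=np.mgrid[0:384*8,0:512*8]; u=(u+.5)/8-.5; v=(v+.5)/8-.5
    box=(slice(800,2080),slice(1200,3040)); I=I[box];u=u[box];v=v[box]
    for nm,z,rlo,rhi in [('hub',.094,0,.025),('arm',.092,.03,.07),('knob',.135,.08,.11),('ptr',.09,.108,.117),('tab',.082,.120,.145)]:
        P=plane(n,u,v,z)[...,:2]-H; r=np.hypot(P[...,0],P[...,1]); a=np.degrees(np.arctan2(P[...,1],P[...,0])); a=np.where(a>0,a-360,a)
        k=(r>rlo)&(r<rhi)&((abs(a+162)<14)|(nm=='hub'))
        if nm=='tab':k&=abs(a+162)<8
        w=np.clip((130 if nm!='ptr' else 200)-I,0,60)*k; X=(P*w[...,None]).sum((0,1))/w.sum()
        print(n,nm,X.round(4),np.hypot(*X).round(4),np.degrees(np.arctan2(X[1],X[0])).round(2) , I[k].min().round())
E
python3 fit.py
```

```text
top hub [-0.0033  0.0046] 0.0057 125.95 66.0
top arm [-0.0476 -0.0154] 0.05 -162.1 90.0
top knob [-0.0891 -0.0231] 0.0921 -165.45 8.0
top ptr [-0.1019 -0.0455] 0.1116 -155.95 129.0
top tab [-0.1224 -0.0402] 0.1289 -161.83 81.0
scene hub [0.0071 0.0115] 0.0135 58.21 103.0
scene arm [-0.0511 -0.0122] 0.0525 -166.58 122.0
scene knob [-0.0883 -0.0342] 0.0947 -158.81 67.0
scene ptr [-0.1053 -0.0369] 0.1116 -160.7 70.0
scene tab [-0.1152 -0.0468] 0.1244 -157.91 71.0
```

```bash
cat > fit2.py <<'E'
from h import *
from fit import plane,H
import sys
def load(f,n):
    I=cv2.resize(np.load(f)['p'],None,fx=8,fy=8,interpolation=cv2.INTER_CUBIC).astype(float).mean(-1)
    v,u=np.mgrid[0:384*8,0:512*8]; b=(slice(1000,2080),slice(1400,3040)); return I[b],((u+.5)/8-.5)[b],((v+.5)/8-.5)[b]
for n in ['top','scene']:
    L=[]
    for f,a0 in [(f'{n}0.npz',-108.3),(f'l_{n}.npz',-162)]:
        I,u,v=load(f,n); P=plane(n,u,v,.092)[...,:2]-H
        e=np.array([np.cos(np.radians(a0)),np.sin(np.radians(a0))]); t=np.array([-e[1],e[0]])
        s=P@e; q=P@t; pts=[]
        for s0 in np.arange(.03,.068 if n=='top' else .06,.004):
            k=(abs(s-s0)<.002)&(abs(q)<.014); w=np.clip(150-I,0,50)*k
            if w.sum()>0: pts.append([s0,(q*w).sum()/w.sum()])
        pts=np.array(pts); c=np.polyfit(*pts.T,1); L.append((e,t,c)); 
        print(n,f,'line angle',a0+np.degrees(np.arctan(c[0])),'offset mm',c[1]*1e3,'mid mm',np.polyval(c,.05)*1e3,'res',np.std(pts[:,1]-np.polyval(c,pts[:,0]))*1e3)
    # hinge: intersection
    A=np.array([t-c[0]*e for e,t,c in L]); b=np.array([c[1] for *_,c in L]); X=np.linalg.solve(A,b); print('hinge shift mm',X*1e3)
    for f in [f'{n}0.npz',f'l_{n}.npz']:
        I,u,v=load(f,n); P=plane(n,u,v,.082)[...,:2]-H; k=(np.hypot(*(P-[-.1245,-.0405]).transpose(2,0,1))<.02)
        if 'l_' in f: k&=np.hypot(P[...,0],P[...,1])>.122
        w=np.clip(150-I,0,60)*k; T=(P*w[...,None]).sum((0,1))/w.sum()
        for h in ([0,0],X): d=T-h; print('tab',f,T.round(4),np.hypot(*d).round(4),np.degrees(np.arctan2(d[1],d[0])).round(2))
E
python3 fit2.py | grep -v -E 'hub|ptr|knob'
```

```text
top arm [-0.0476 -0.0154] 0.05 -162.1 90.0
top tab [-0.1224 -0.0402] 0.1289 -161.83 81.0
scene arm [-0.0511 -0.0122] 0.0525 -166.58 122.0
scene tab [-0.1152 -0.0468] 0.1244 -157.91 71.0
top top0.npz line angle -107.92418922560397 offset mm -1.226004390795328 mid mm -0.898042918683586 res 0.10018746155581865
top l_top.npz line angle -161.66304377507865 offset mm -0.14918424750019574 mid mm 0.14486892055764955 res 0.07815711248152234
hinge shift mm [-1.38629957 -0.30230502]
tab top0.npz [-0.1229 -0.0403] 0.1294 -161.87
tab top0.npz [-0.1229 -0.0403] 0.1279 -161.81
tab l_top.npz [-0.1238 -0.0409] 0.1303 -161.71
tab l_top.npz [-0.1238 -0.0409] 0.1289 -161.65
scene scene0.npz line angle -107.27178010777011 offset mm 1.5795069226941127 mid mm 2.4768943877644465 res 0.1809411280607025
scene l_scene.npz line angle -160.77551370481896 offset mm -5.038950493280085 mid mm -3.970221905556068 res 0.2165131674165163
hinge shift mm [3.7155727  6.63100004]
tab scene0.npz [-0.1175 -0.0335] 0.1222 -164.06
tab scene0.npz [-0.1175 -0.0335] 0.1277 -161.66
tab l_scene.npz [-0.1183 -0.0458] 0.1268 -158.81
tab l_scene.npz [-0.1183 -0.0458] 0.1328 -156.72
```

The top view shows the pointer lying over the tab's inner end (558,383). Lever and tab angles from that camera agree (−161.66° against −161.7°), and the canister sits level inside the cheeks (240,287).

```bash
python3 -c "
from plant import env
print(env.finish_job())"
```

```text
the job is handed in; nothing more can be done
None
```

The job is handed in after about 23 s of robot time. The canister stood free on the middle of the pan for about 2 s, was regripped by its other sides and set on the holder's floor, and the lever was left lined up with the tab to about 0.3°. I did not re-measure the bystander items afterwards, but the gripper never went near them.

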